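# Pack the laser module into the tilted carton

### The job

Pack the laser module that lies in the plywood test rest: lay it lengthwise, either end first, in the empty cradle of the open carton on the tilted packing stand, beside the module already packed, roughly centred over the cradle's two cardboard saddles. Let it bed down fully in both notches before you let go, do not drop it, and leave everything else where it stands.

Things in the scene. Friction and masses are not known exactly. Their poses are not given: they have to be found in the camera images.
- module: the laser module to pack: a black anodised tube, 40 mm in diameter and 160 mm long, with thin aluminium bands, a lens at its +x end and a 4 mm connector stub at its -x end, about 0.38 kg. Origin at the middle of its axis; x runs along the axis. It starts lying level in the plywood test rest.
- test_rest: plywood test rest, fixed to the bench: base plate 170 x 78 x 12 mm with two upright saddles, each 15 mm thick, 78 mm wide, top at 58 mm, centred 55 mm either side of its middle along its x axis (95 mm clear between them). Origin: centre of its underside, on the bench. The module lies in the notches along the rest's x axis, its axis 48 mm above the bench.
- carton: open cardboard carton fixed on the grey steel packing stand, which tilts it 25 degrees towards the robot. Origin: centre of its inner floor. x points uphill along its length (25 degrees above level), y across, z square to the floor, out of its mouth. Inside 210 mm (x) by 260 mm (y); walls 5 mm thick, 105 mm high above the inner floor; the four flaps hang folded down outside.
- empty_cradle (a point): where the middle of the module's axis belongs: x = 0, y = -55 mm, z = 66 mm in the carton's frame (39 mm below the rim), with the carton's axes. The cradle is two notches in line along x. A bedded tube lies along x with its axis through this point. Friction normally holds a released tube on the slope; it could slide 25 mm at most, to the low wall.
- packed_module: a second, identical laser module, loose, already bedded in the other cradle of the carton (y = +55 mm); leave it there. Origin at the middle of its axis, x along it.
- tape_gun: bystander: hand tape dispenser with a roll, yellow plate and grey handle, 240 x 90 x 60 mm; origin on the bench under its middle
- tape_roll: bystander: roll of brown packing tape lying flat, 100 mm across, 48 mm high; origin at the centre of its underside
- product_box: bystander: small white box, 125 x 95 x 62 mm; origin at the centre of its underside
- cutter: bystander: grey box cutter, about 155 x 24 x 18 mm, lying on the bench; origin at its underside
- bracket: bystander: steel angle bracket, 70 x 45 mm, 54 mm high; origin at the centre of its underside
- parts_bin: bystander: green stock bin with bolts, 160 x 100 x 75 mm; origin at the centre of its underside
- low_notch (a point): bottom of the empty cradle's downhill notch (carton x = -45, y = -55, z = 46 mm). The notches are cut in two cardboard saddle boards, 10 mm thick, across the full inside of the carton at x = -45 and +45 mm (80 mm clear between), top edges 76 mm above the inner floor. A notch is round-bottomed for a 40 mm tube and flares to 53 mm wide at the top edge.
- high_notch (a point): bottom of the empty cradle's uphill notch, in the other saddle board (carton x = +45, y = -55, z = 46 mm)

How it is judged (in metres and radians):
On the way:
1. the module is bedded in both notches of the empty cradle while the fingers still hold it (x of module in the frame of empty_cradle between -0.022 and 0.022 m and y of module in the frame of empty_cradle between -0.004 and 0.004 m and z of module in the frame of empty_cradle below 0.004 m and angle between the x axis of module and the x axis of empty_cradle, either way round below 0.06 rad and contact force between module and carton above 0.3 N and contact force between the fingers and module above 0.5 N), for 0.15 s.
At the end, for the whole second after the job is handed in: The module lies at rest, released, in both notches of the empty cradle: its middle within 28 mm of the cradle's middle lengthwise and 4 mm sideways, no more than 3 mm above its bedded height, in line with the cradle within 0.05 rad; the packed module is within 15 mm of where it was (x of module in the frame of empty_cradle between -0.028 and 0.028 m and y of module in the frame of empty_cradle between -0.004 and 0.004 m and z of module in the frame of empty_cradle between -0.004 and 0.003 m and angle between the x axis of module and the x axis of empty_cradle, either way round below 0.05 rad and linear speed of module below 0.01 m/s and distance of packed_module from where it was at the start of the episode below 0.015 m); the robot touches nothing.
It fails at once if the module is dropped: it moves faster than 0.35 m/s (a free fall of about 6 mm) with no finger on it (contact force between the fingers and module below 0.01 N and linear speed of module above 0.35 m/s).
It fails at once if the packed module is shifted by more than 15 mm (distance of packed_module from where it was at the start of the episode above 0.015 m).
It fails at once if another thing on the bench is pushed by more than 30 mm (distance of any of tape_gun, tape_roll, product_box, cutter, bracket, parts_bin from where it was at the start of the episode above 0.03 m).
It also fails if it takes over 42 s, if anything falls off the work surface, if the arm or the gripper's body presses on something with over 40 N, if the wrist force passes 120 N, or if a joint passes its speed limit or range.

### The arm

A 7-joint arm with a two-finger parallel gripper is mounted at the origin on the work surface. World frame = base frame: x ahead of the robot, y to its left, z up, the work surface at z = 0. Lengths are in m, angles in degrees, forces in N, time in s.
With the tool pointing down it reaches from about 0.4 to 0.85 m from the base axis. Payload 10.4 kg.
Tool frame: the origin (TCP) lies between the finger pads; the fingertips stand 25 mm ahead of it and the grasp point (between the pads) lies 6 mm ahead of it; z points along the fingers, y is the line along which they close (so a half turn about z gives the same grasp; the last joint's range is limited). The gripper opens to 85 mm and grips with 20 to 120 N. Pads are 22 mm wide; open, the fingers measure 114 mm over their backs; the gripper's body (76 mm by 85 mm) begins 54 mm behind the grasp point. The pads swing forward as they close: fully open they stand 13 mm farther back than shut.
Start: joints at [-71.998, 19.034, -3.707, 83.658, 1.238, 77.344, -5.071], TCP at [0.207, 0.59, 0.256] pointing down, gripper open.
Joint ranges: [-148.97, 148.97], [-28.65, 121.19], [-84.17, 76.75], [9.2, 138.47], [-72.65, 252.65], [3.7, 117.97], [-149.18, 149.18]. Speed limits (degrees/s): [127.2, 127.2, 159.86, 159.86, 180, 180, 180].

### API

Orientations are given as [roll, pitch, yaw] about the fixed x, y, z axes, in that order (R = Rz(yaw) Ry(pitch) Rx(roll)).
In Python, from cell import manip gives the robot as it stands. The module is installed in compiled form; this text tells all that it offers.
- The arm moves only by the tool step_arm, never from a script. Its argument "series" is one flat list of numbers, 5 for each row, row after row: the opening, from 0 (shut) to 1 (fully open), then the shift along the tool's x, y, z in m, then the turn about the tool's z in degrees. In form: [fingers, tx, ty, tz, yaw, fingers, tx, ty, tz, yaw, ...]. A call has 1 to 8 rows; each row is the pose to reach, as a shift and turn from the pose commanded when the call began, along the tool's axes at that moment; what a row does not reach only later rows make up. A row lasts 1/10 s, in which the tool goes at most 50 mm and 8.59 degrees, less where a joint would pass 70% of its speed; a pose out of reach is approached as far as the arm can. A call with a gripper value outside its range is refused whole. The fingers move at their own pace and stop on an object; the grip force is fixed at half the most. Time passes only in rows, so rows that repeat a pose let the fingers close. It gives the time, the measured TCP pose, the force, the opening and the grip force at its end, in the units of the state.
- manip.read_state(): the state, without advancing time (a new reading comes with each control period).
- manip.read_camera(name): name is "side" or "top" or "wrist"; returns a dict with "color" (384x512x3 uint8, blue, green, red), "mtx" (3x3 intrinsics, pixels), "k1" (the pictures are not rectified: a ray, as slopes to the right and down, at radius r is drawn at 1 + k1 r^2 times it, then the intrinsics apply), "R" (3x3) and "t" (3): a world point X has camera coordinates R X + t; the wrist camera has in their place "hand_eye" (4x4, takes a point from camera to tool coordinates, whose origin is the TCP and whose axes are the flange's). Camera axes: x right, y down, z forward; pixel columns grow to the right and rows downward; lengths in m; the calibration is good to about 2 mm. A picture is of the moment at which its call begins: read the wrist's pose just before it. There is no depth.
- manip.hand_in(): hands the job in; it is judged then, once.
Trained networks look in a picture, given as the dict that the camera call returned (one of the last four; its "shot" number tells which), for a name from the list of things; names that differ only in an ending like _2 or _b are one class to them, and where a whole thing is asked for, a point or a joint stands for the part that bears it (a point fixed in the world has none). Each returns a list of dicts, best first, with "score" (0 to 1); they miss things now and then, are a little off and sometimes report something else, mostly with a low value. They report only what shows in the picture. A call takes as long as a camera call.
- manip.boxes_of(picture, thing): "location" ([x, y, z] in m, in world coordinates, good to about 4 mm: the middle of the surface that is visible of it).
- manip.pinpoint(picture, thing): "location" ([x, y, z] in m, in world coordinates, good to about 4 mm: a listed point, or the origin of a listed thing).
The state is a dict: "clock": time; "joint_positions": joint angles; "qvel": joint speeds; "tau": joint torques, N m; "eef_pos": TCP position; "tool_rot": TCP orientation; "ft_force": force on the tool from outside, world axes, zero at the start; "wrist_torque": the same for the moment, N m; "finger_gap": opening from 0.0 (shut) to 1.0 (fully open); "gripper_force": force on a finger pad.
Only numpy, scipy, OpenCV 4.12 (cv2) and the standard library are available. Lean on these libraries where they do the work, as an engineer would, in place of code of your own. Each camera call takes 0.05 s, during which the arm holds its last target. There are 200 camera calls.

## Working session

There is one attempt and no reset: what is moved stays moved. The work goes in short steps, Python scripts to look and compute and a tool call to move; the robot and the scene stay as the last step left them, time stands still between calls to the robot, and variables do not carry over. Pictures are saved under pics/ and viewed, at most 10 in all, crops included, and the job is handed in when it is done.

Besides the shell and the picture viewer there is one more tool, called as name(argument=value, ...), one argument or row to a line, values as JSON. step_arm: Moves the arm, as the interface text tells. Its arguments: {"type":"object","properties":{"series":{"type":"array","items":{"type":"number"}}},"required":["series"]}

```bash
mkdir -p pics; cat > h.py <<'E'
from cell import manip
import numpy as np, cv2
from scipy.spatial.transform import Rotation as Ro
def tool():
    s=manip.read_state(); return np.array(s["eef_pos"]),Ro.from_euler('xyz',s["tool_rot"],degrees=True).as_matrix(),s
E
python3 - <<'E'
from h import *
p,R,s=tool(); print({k:np.round(v,3).tolist() for k,v in s.items()})
for c in ("side","top"):
    im=manip.read_camera(c); cv2.imwrite(f"pics/{c}1.png",im["color"])
    for n in ("module","test_rest","carton","empty_cradle","packed_module","low_notch","high_notch","tape_gun","product_box","parts_bin","bracket","tape_roll","cutter"):
        print(c,n,[(round(d["score"],2),np.round(d["location"],3).tolist()) for d in manip.pinpoint(im,n)[:2]])
E
```

```text
{'clock': 0.0, 'joint_positions': [-71.997, 19.074, -3.707, 83.706, 1.239, 77.343, -5.071], 'qvel': [0.058, 0.046, 0.047, -0.041, 0.049, 0.075, -0.015], 'tau': [-0.001, -62.545, 0.049, -39.163, 0.016, 0.01, -0.0], 'eef_pos': [0.206, 0.59, 0.255], 'tool_rot': [-179.917, 0.005, 160.704], 'ft_force': [-0.578, -0.454, -0.284], 'wrist_torque': [0.057, -0.023, -0.019], 'gripper_force': 0.0, 'finger_gap': 1.001}
side module [(0.61, [0.485, -0.207, 0.046])]
side test_rest [(0.74, [0.49, -0.21, 0.002])]
side carton [(0.56, [0.636, 0.184, 0.078])]
side empty_cradle [(0.62, [0.622, 0.125, 0.138])]
side packed_module [(0.9, [0.592, 0.233, 0.137])]
side low_notch [(0.66, [0.59, 0.117, 0.105])]
side high_notch [(0.55, [0.673, 0.137, 0.148]), (0.15, [0.635, -0.497, -0.001])]
side tape_gun [(0.7, [0.635, -0.501, -0.002])]
side product_box [(0.68, [0.727, -0.271, 0.0])]
side parts_bin [(0.93, [0.438, 0.523, -0.001])]
side bracket [(0.76, [0.614, -0.066, -0.002]), (0.68, [0.672, 0.14, 0.149])]
side tape_roll [(0.65, [0.74, -0.103, 0.002])]
side cutter [(0.54, [0.414, -0.049, -0.002])]
top module [(0.85, [0.492, -0.212, 0.044])]
top test_rest [(0.93, [0.49, -0.209, 0.001])]
top carton [(0.81, [0.627, 0.186, 0.082])]
top empty_cradle [(0.94, [0.628, 0.126, 0.141])]
top packed_module [(0.97, [0.592, 0.231, 0.141])]
top low_notch [(0.62, [0.591, 0.117, 0.104])]
top high_notch [(0.65, [0.674, 0.136, 0.141])]
top tape_gun [(0.86, [0.638, -0.497, 0.003])]
top product_box [(0.81, [0.734, -0.27, -0.004])]
top parts_bin [(0.74, [0.437, 0.526, -0.0])]
top bracket [(0.71, [0.614, -0.062, -0.001])]
top tape_roll [(0.88, [0.735, -0.107, 0.003]), (0.28, [0.592, 0.236, 0.14])]
top cutter [(0.73, [0.411, -0.044, 0.001]), (0.36, [0.627, 0.123, 0.143])]
```

View pics/top1.png

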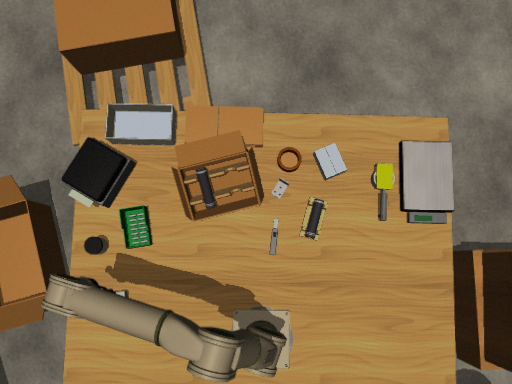

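View pics/side1.png

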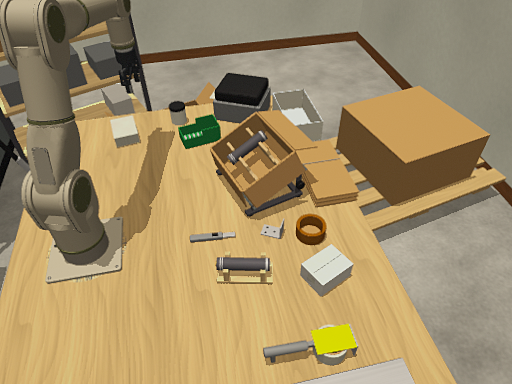

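The top view shows the black module in the rest at about (314,219), running up and to the right at a world yaw of about -18°. The carton is at about (218,185), with its empty cradle to the right of the packed module. The side view agrees with the network positions. I'll move above the module by way of a point clear of the carton.

```bash
cat >> h.py <<'E'
def go(*tg):
    p,R,s=tool()
    yaw0=s["tool_rot"][2]
    for t in tg:
        d=R.T@(np.array(t[:3])-p); dy=-((t[3]-yaw0+180)%360-180)
        print("shift",np.round(d,4).tolist(),"turn",round(dy,2),"n",round(np.linalg.norm(d)/.05,1))
E
python3 - <<'E'
from h import *
go((.43,.22,.27,160.7),(.49,-.21,.22,160.7))
E
```

```text
shift [-0.3331, -0.2753, -0.0137] turn 0.0 n 8.6
shift [-0.5319, -0.6613, 0.0363] turn 0.0 n 17.0
```

step_arm(
  series=[1,-0.333,-0.275,-0.014,0,1,-0.333,-0.275,-0.014,0,1,-0.333,-0.275,-0.014,0,1,-0.333,-0.275,-0.014,0,1,-0.333,-0.275,-0.014,0,1,-0.333,-0.275,-0.014,0,1,-0.333,-0.275,-0.014,0,1,-0.333,-0.275,-0.014,0],
)

```text
clock: 2.2
eef_pos: [0.414, 0.2459, 0.2697]
tool_rot: [179.9, 0.0, 160.7]
ft_force: [0.6, 0.6, 0.6]
finger_gap: 1.003
gripper_force: 0.0
```

```bash
python3 - <<'E'
from h import *
go((.49,-.21,.22,160.7))
E
```

```text
shift [-0.2223, -0.4052, 0.0493] turn 0.01 n 9.3
```

step_arm(
  series=[1,-0.222,-0.405,0.049,0,1,-0.222,-0.405,0.049,0,1,-0.222,-0.405,0.049,0,1,-0.222,-0.405,0.049,0,1,-0.222,-0.405,0.049,0,1,-0.222,-0.405,0.049,0,1,-0.222,-0.405,0.049,0,1,-0.222,-0.405,0.049,0],
)

```text
clock: 3.0
eef_pos: [0.4786, -0.1466, 0.2273]
tool_rot: [180.0, 0.1, 160.7]
ft_force: [1.3, 0.2, -0.6]
finger_gap: 1.002
gripper_force: 0.0
```

step_arm(
  series=[1,-0.034,-0.061,0.008,0,1,-0.034,-0.061,0.008,0,1,-0.034,-0.061,0.008,0],
)

```text
clock: 3.3
eef_pos: [0.4897, -0.217, 0.2187]
tool_rot: [-179.9, -0.0, 160.4]
ft_force: [1.3, 1.0, -0.3]
finger_gap: 0.997
gripper_force: 0.0
```

```bash
python3 - <<'E'
from h import *
p,R,s=tool(); im=manip.read_camera("wrist"); cv2.imwrite("pics/w1.png",im["color"])
print(p,s["tool_rot"],s["joint_positions"],np.round(im["hand_eye"],3).tolist(),im["mtx"].tolist(),im["k1"])
for n in ("module","test_rest"):
    print(n,[(round(d["score"],2),np.round(d["location"],4).tolist()) for d in manip.pinpoint(im,n)[:2]])
E
```

```text
[ 0.4897448  -0.21701965  0.21874807] [-1.79889111e+02 -8.01656227e-03  1.60406208e+02] [-18.66376894  10.39565565  42.3088651  102.15726982  -7.29592854
  70.26613584  96.05511054] [[0.0, -0.964, -0.265, 0.066], [1.0, 0.0, 0.001, 0.002], [-0.001, -0.265, 0.964, -0.117], [0.0, 0.0, 0.0, 1.0]] [[278.5230358756051, 0.0, 255.53047545893367], [0.0, 278.5230358756051, 198.43139303355926], [0.0, 0.0, 1.0]] 0.01196959799110665
module [(0.98, [0.4911, -0.2101, 0.0473])]
test_rest []
```

View pics/w1.png

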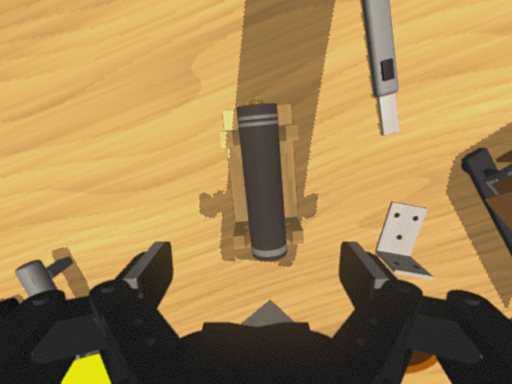

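The wrist view shows the module standing nearly upright between the fingers. Its stub end is at (258,105) and its lens end at (269,257). I'll project these points onto the axis plane at z = 0.048.

```bash
cat >> h.py <<'E'
def proj(im,px,z,p,R):
    out=[]
    for u in cv2.undistortPoints(np.array(px,float).reshape(-1,1,2),im["mtx"],np.array([im["k1"],0,0,0.])).reshape(-1,2):
        H=np.array(im["hand_eye"]); o=R@H[:3,3]+p; d=R@H[:3,:3]@np.array([*u,1]); out.append(o+d*(z-o[2])/d[2])
    return np.array(out)
E
python3 - <<'E'
from h import *
p,R,s=tool(); im=manip.read_camera("wrist")
# darkest long blob refinement of the midline
g=cv2.cvtColor(im["color"],cv2.COLOR_BGR2GRAY)
L=[]
for r in range(135,240,5):
    c=np.where(g[r,232:300]<90)[0]+232; L.append(((c.min()+c.max())/2,r,c.max()-c.min()))
L=np.array(L); print(np.round(L[::5],1).tolist())
f=np.polyfit(L[:,1],L[:,0],1); print(f)
P=proj(im,[(np.polyval(f,105),105),(np.polyval(f,257),257)],.048,p,R)
d=P[0]-P[1]; print(P,P.mean(0),np.linalg.norm(d),np.degrees(np.arctan2(d[1],d[0])),s["tool_rot"])
E
```

```text
[[254.0, 135.0, 40.0], [256.5, 160.0, 37.0], [258.5, 185.0, 37.0], [260.5, 210.0, 35.0], [256.5, 235.0, 49.0]]
[8.64935065e-02 2.42570130e+02]
[[ 0.41226249 -0.18712105  0.048     ]
 [ 0.57186089 -0.22759759  0.048     ]] [ 0.49206169 -0.20735932  0.048     ] 0.1646511379086518 165.76898266165597 [ 1.79970852e+02 -1.70961385e-02  1.60751713e+02]
```

```bash
python3 - <<'E'
from h import *
p,R,s=tool(); im=manip.read_camera("wrist"); c=im["color"][90:275,190:330]; cv2.imwrite("pics/w2.png",cv2.resize(c,None,fx=3,fy=3,interpolation=cv2.INTER_CUBIC))
P=proj(im,[(258,105),(269,257)],.048,p,R);d=P[0]-P[1]; print(P,P.mean(0),np.degrees(np.arctan2(d[1],d[0])))
g=cv2.cvtColor(im["color"],cv2.COLOR_BGR2GRAY)
for r in (140,180,220): print(r,g[r,228:300].tolist())
print([(d["score"],d["location"]) for d in manip.pinpoint(im,"module")],[(d["score"],d["location"]) for d in manip.boxes_of(im,"module")])
E
```

```text
[[ 0.41446937 -0.18091881  0.048     ]
 [ 0.57370608 -0.22263501  0.048     ]] [ 0.49408773 -0.20177691  0.048     ] 165.31978505994434
140 [110, 106, 110, 110, 111, 110, 97, 70, 61, 64, 62, 65, 62, 64, 64, 66, 66, 69, 68, 68, 70, 71, 72, 74, 71, 69, 73, 70, 71, 69, 70, 69, 66, 69, 67, 62, 65, 66, 64, 64, 66, 58, 63, 61, 55, 60, 83, 101, 103, 99, 104, 100, 108, 135, 151, 152, 150, 152, 153, 151, 153, 149, 149, 149, 145, 133, 125, 122, 121, 121, 123, 124]
180 [145, 142, 140, 140, 136, 137, 141, 138, 141, 139, 127, 80, 54, 59, 60, 61, 61, 64, 65, 64, 61, 67, 65, 68, 67, 64, 68, 69, 70, 67, 68, 64, 69, 68, 69, 67, 68, 65, 62, 65, 67, 69, 62, 59, 60, 62, 57, 53, 76, 130, 144, 143, 139, 138, 138, 137, 134, 136, 136, 141, 149, 148, 138, 124, 125, 126, 128, 124, 124, 126, 123, 123]
220 [121, 119, 123, 143, 150, 147, 146, 145, 145, 145, 144, 142, 140, 144, 132, 87, 57, 58, 60, 64, 63, 66, 63, 63, 62, 66, 64, 67, 69, 66, 69, 73, 67, 66, 66, 67, 69, 65, 67, 65, 64, 63, 65, 67, 65, 64, 57, 62, 58, 60, 58, 63, 81, 82, 82, 82, 82, 86, 85, 84, 85, 86, 85, 84, 90, 98, 110, 114, 111, 109, 121, 153]
[(0.97, [0.4891, -0.2133, 0.0485])] [(0.6, [0.4813, -0.2097, 0.0676])]
```

View pics/w2.png

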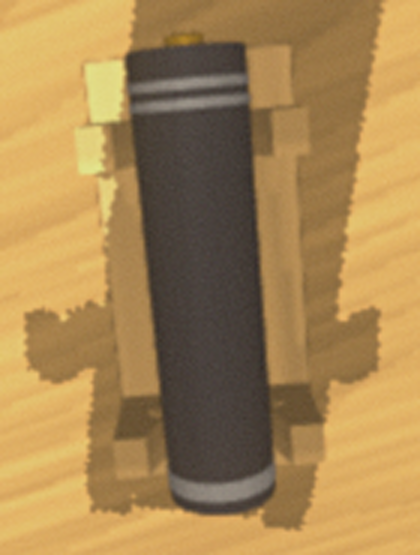

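```bash
python3 - <<'E'
from h import *
go((.4915,-.209,.12,165.5),(.4915,-.209,.053,165.5))
E
```

```text
shift [0.0004, 0.0033, 0.0992] turn -4.69 n 2.0
shift [0.0004, 0.0032, 0.1662] turn -4.69 n 3.3
```

step_arm(
  series=[1,0.0,0.003,0.05,-4.7,1,0.0,0.003,0.1,-4.7,1,0.0,0.003,0.13,-4.7,1,0.0,0.003,0.155,-4.7,1,0.0,0.003,0.166,-4.7,1,0.0,0.003,0.166,-4.7,1,0.0,0.003,0.166,-4.7],
)

```text
clock: 4.35
eef_pos: [0.4922, -0.2107, 0.0541]
tool_rot: [180.0, 0.1, 165.4]
ft_force: [0.3, -0.3, 0.1]
finger_gap: 1.002
gripper_force: 0.0
```

step_arm(
  series=[0.3,0,0,0,0,0.3,0,0,0,0,0.3,0,0,0,0,0.3,0,0,0,0,0.3,0,0,0,0,0.3,0,0,0,0],
)

```text
clock: 4.95
eef_pos: [0.492, -0.2103, 0.054]
tool_rot: [179.9, 0.0, 165.4]
ft_force: [-2.9, 3.5, 10.0]
finger_gap: 0.451
gripper_force: 59.2
```

```bash
python3 - <<'E'
from h import *
go((.4915,-.209,.15,165.5),(.58,.11,.36,195.5))
E
```

```text
shift [0.0008, 0.0012, -0.096] turn -0.07 n 1.9
shift [-0.0048, 0.3324, -0.3057] turn -30.07 n 9.0
```

step_arm(
  series=[0.3,0,0,-0.02,0,0.3,0,0,-0.05,0,0.3,0,0,-0.1,0,0.3,0,0,-0.15,0,0.3,0,0,-0.15,0],
)

```text
clock: 5.45
eef_pos: [0.494, -0.2121, 0.2092]
tool_rot: [179.9, 0.5, 165.4]
ft_force: [0.9, -0.4, -3.4]
finger_gap: 0.454
gripper_force: 61.9
```

Lifted; the wrist force shows about -3.4 N, which fits the module's weight. Next I'll move to a stand-off over the carton.

step_arm(
  series=[0.3,-0.005,0.332,-0.155,-30,0.3,-0.005,0.332,-0.155,-30,0.3,-0.005,0.332,-0.155,-30,0.3,-0.005,0.332,-0.155,-30,0.3,-0.005,0.332,-0.155,-30,0.3,-0.005,0.332,-0.155,-30,0.3,-0.005,0.332,-0.155,-30,0.3,-0.005,0.332,-0.155,-30],
)

```text
clock: 6.25
eef_pos: [0.5803, 0.1158, 0.3584]
tool_rot: [179.9, 0.0, -164.2]
ft_force: [-0.8, -0.0, -4.9]
finger_gap: 0.454
gripper_force: 62.2
```

```bash
python3 - <<'E'
from h import *
p,R,s=tool(); im=manip.read_camera("wrist"); cv2.imwrite("pics/w3.png",im["color"])
print(p,s["tool_rot"],s["joint_positions"])
for n in ("carton","empty_cradle","low_notch","high_notch","packed_module","module"):
    print(n,[(round(d["score"],2),np.round(d["location"],4).tolist()) for d in manip.pinpoint(im,n)[:2]])
E
```

```text
[0.58025785 0.11584506 0.35835946] [ 1.79879523e+02  3.99810596e-02 -1.64189992e+02] [-38.09937493  13.32039968  27.66784969  80.60009877  -6.27061155
  87.54169328  95.00772814]
carton [(0.68, [0.6328, 0.1877, 0.0836])]
empty_cradle []
low_notch []
high_notch []
packed_module [(0.96, [0.5932, 0.2267, 0.1429])]
module [(0.98, [0.5775, 0.1142, 0.3521]), (0.53, [0.4129, -0.0445, -0.0024])]
```

View pics/w3.png

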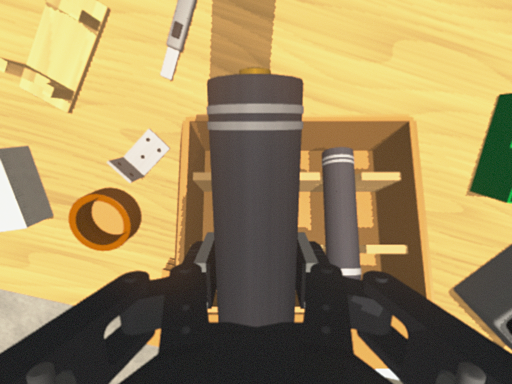

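The held module runs along the image centre. The carton's low rim is horizontal near row 118, with outer corners near (183,118) and (415,118), so its yaw matches the tool's at about 15.8°. I'll overlay the wireframe I'd expect from that pose and compare.

```bash
cat >> h.py <<'E'
def pix(im,X,p,R):
    H=np.array(im["hand_eye"]); T=np.eye(4);T[:3,:3]=R;T[:3,3]=p; M=np.linalg.inv(T@H)
    return cv2.projectPoints(np.array(X,float).reshape(-1,1,3),cv2.Rodrigues(M[:3,:3])[0],M[:3,3],im["mtx"],np.array([im["k1"],0,0,0.]))[0].reshape(-1,2)
def cart(cr,yaw):
    Rc=Ro.from_euler('ZY',[yaw,-25],degrees=True).as_matrix()
    return Rc, np.array(cr)-Rc@np.array([0,-.055,.066])
E
python3 - <<'E'
from h import *
p,R,s=tool(); im=manip.read_camera("wrist"); c=im["color"]; a=cv2.resize(c[100:210,165:435],None,fx=2.9,fy=2.9,interpolation=cv2.INTER_CUBIC); b=a.copy()
Rc,o=cart((.625,.1255,.140),15.8)
print("origin",o)
for poly in ([(-110,-135,105),(-110,135,105)],[(-105,-130,105),(-105,130,105)],[(-105,-130,105),(105,-130,105)],[(-105,130,105),(105,130,105)],[(-50,-130,76),(-50,130,76)],[(-40,-130,76),(-40,130,76)]):
    q=pix(im,(Rc@(np.array(poly)/1000.).T).T+o,p,R); print(poly,np.round(q,1).tolist())
    q=((q-[165,100])*2.9).astype(int); cv2.line(b,tuple(map(int,q[0])),tuple(map(int,q[1])),(255,255,0),1)
cv2.imwrite("pics/w4.png",np.vstack([a[:299],b[:299]])[:600])
E
```

```text
origin [0.63686355 0.18601665 0.08018369]
[(-110, -135, 105), (-110, 135, 105)] [[190.9, 120.6], [418.1, 118.2]]
[(-105, -130, 105), (-105, 130, 105)] [[195.0, 124.5], [414.3, 122.2]]
[(-105, -130, 105), (105, -130, 105)] [[195.0, 124.5], [189.3, 310.5]]
[(-105, 130, 105), (105, 130, 105)] [[414.3, 122.2], [435.2, 309.1]]
[(-50, -130, 76), (-50, 130, 76)] [[198.8, 175.5], [405.8, 173.6]]
[(-40, -130, 76), (-40, 130, 76)] [[198.6, 183.2], [406.6, 181.4]]
```

View pics/w4.png

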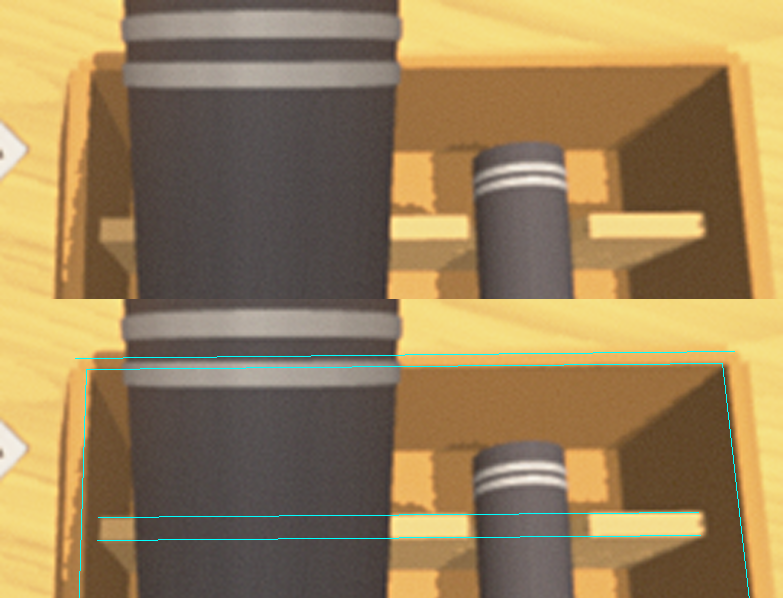

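The wireframe fits to about 1 px, needing only about +0.8 mm in carton y, with yaw about 15.6–15.8°. The tool can't tilt, so I'll come in along the carton normal. The uphill notch should then pivot the level tube in the grip.

```bash
python3 - <<'E'
from h import *
f=np.array([.6276,.127,.147]); n=np.array([-.407,-.1144,.906])
go(*[(*(f+n*d),-164.35) for d in (.12,.06,.03,.0)])
E
```

```text
shift [-0.0006, 0.0054, 0.1019] turn -0.36 n 2.0
shift [-0.026, 0.0056, 0.1562] turn -0.36 n 3.2
shift [-0.0387, 0.0056, 0.1834] turn -0.36 n 3.7
shift [-0.0514, 0.0057, 0.2105] turn -0.36 n 4.3
```

step_arm(
  series=[0.3,-0.001,0.005,0.05,0,0.3,-0.001,0.005,0.1,0,0.3,-0.014,0.005,0.13,0,0.3,-0.026,0.005,0.152,0,0.3,-0.026,0.005,0.156,0,0.3,-0.026,0.005,0.156,0,0.3,-0.026,0.005,0.156,0],
)

```text
clock: 7.35
eef_pos: [0.604, 0.1207, 0.2036]
tool_rot: [180.0, 0.1, -164.6]
ft_force: [-0.2, 0.5, -2.2]
finger_gap: 0.45
gripper_force: 61.9
```

```bash
python3 - <<'E'
from h import *
p,R,s=tool(); im=manip.read_camera("wrist"); cv2.imwrite("pics/w5.png",im["color"])
print(p,s["tool_rot"],s["ft_force"])
for n in ("module","packed_module"): print(n,[(round(d["score"],2),np.round(d["location"],4).tolist()) for d in manip.pinpoint(im,n)[:2]])
f=np.array([.6276,.127,.147]); n=np.array([-.407,-.1144,.906])
go(*[(*(f+n*d),-164.35) for d in (.06,.03,.0)])
Rc,o=cart((.625,.1262,.140),15.7)
for poly in ([(-105,-130,105),(-105,130,105)],[(-50,-130,76),(-50,130,76)],[(-50,-81.5,76),(-50,-28.5,76)]):
    q=pix(im,(Rc@(np.array(poly)/1000.).T).T+o,p,R); print(poly,np.round(q,1).tolist())
E
```

```text
[0.60397264 0.12065608 0.203571  ] [ 1.79987992e+02  1.00708015e-01 -1.64639375e+02] [-0.19800972  0.54864784 -2.19156766]
module [(0.64, [0.6043, 0.1165, 0.1977])]
packed_module [(0.96, [0.5957, 0.2279, 0.1443])]
shift [0.0011, -0.0007, 0.0022] turn -0.26 n 0.1
shift [-0.0115, -0.0007, 0.0294] turn -0.26 n 0.6
shift [-0.0241, -0.0006, 0.0566] turn -0.26 n 1.2
[(-105, -130, 105), (-105, 130, 105)] [[133.2, 81.9], [549.8, 78.2]]
[(-50, -130, 76), (-50, 130, 76)] [[146.1, 178.0], [519.7, 175.7]]
[(-50, -81.5, 76), (-50, -28.5, 76)] [[215.4, 177.6], [290.9, 177.2]]
```

View pics/w5.png

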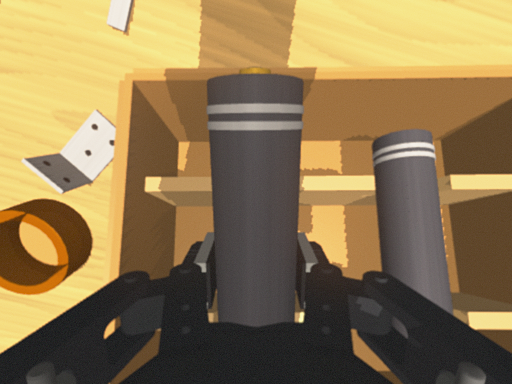

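The predicted board end at (146,178) and rim corner at (133,82) match the picture, so lateral alignment is good. Now I'll descend to first contact.

step_arm(
  series=[0.3,-0.004,0,0.01,0,0.3,-0.008,0,0.02,0,0.3,-0.0115,0,0.029,0,0.3,-0.0135,0,0.033,0,0.3,-0.015,0,0.037,0,0.3,-0.015,0,0.037,0],
)

```text
clock: 8.1
eef_pos: [0.6187, 0.1245, 0.165]
tool_rot: [-180.0, 0.0, -164.6]
ft_force: [-1.4, -1.3, 2.3]
finger_gap: 0.455
gripper_force: 63.2
```

step_arm(
  series=[0.3,-0.0015,0,0.003,0,0.3,-0.0025,0,0.006,0,0.3,-0.0025,0,0.006,0],
)

```text
clock: 8.4
eef_pos: [0.6201, 0.125, 0.1592]
tool_rot: [-180.0, -0.1, -164.6]
ft_force: [-8.9, -5.0, 7.7]
finger_gap: 0.45
gripper_force: 64.8
```

step_arm(
  series=[0.3,-0.001,0,0.003,0,0.3,-0.002,0,0.006,0,0.3,-0.002,0,0.006,0],
)

```text
clock: 8.7
eef_pos: [0.6217, 0.1252, 0.1528]
tool_rot: [-180.0, -0.2, -164.7]
ft_force: [-8.7, -5.2, 5.8]
finger_gap: 0.452
gripper_force: 66.9
```

```bash
python3 - <<'E'
from h import *
p,R,s=tool(); im=manip.read_camera("wrist"); cv2.imwrite("pics/w6.png",im["color"])
print(p,s["ft_force"],s["wrist_torque"])
for n in ("module","packed_module"): print(n,[(round(d["score"],2),np.round(d["location"],4).tolist()) for d in manip.pinpoint(im,n)[:2]])
E
```

```text
[0.62167772 0.12520328 0.15281299] [-8.71693887 -5.22203549  5.75037732] [-0.85022262  1.31992465 -0.0833542 ]
module [(0.97, [0.617, 0.1232, 0.1461])]
packed_module [(0.92, [0.5954, 0.2302, 0.1459]), (0.6, [0.6319, 0.186, 0.0867])]
```

View pics/w6.png

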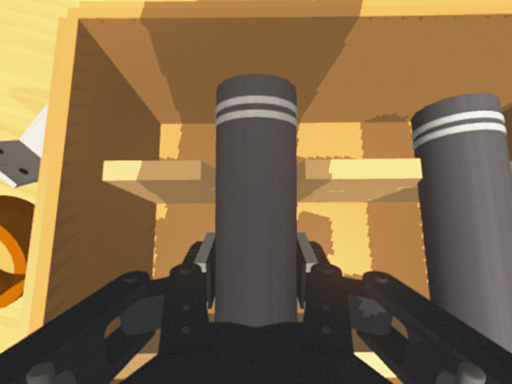

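The stub end has gone down (tube width 94 to 81 px), so the tube is pivoting in the grip. The low notch is centred at column 253 and the tube at 256, so I'll also correct about 1.5 mm sideways.

step_arm(
  series=[0.3,-0.001,-0.001,0.002,0,0.3,-0.002,-0.0015,0.004,0,0.3,-0.002,-0.0015,0.004,0],
)

```text
clock: 9.15
eef_pos: [0.6233, 0.125, 0.1487]
tool_rot: [180.0, -0.2, -164.6]
ft_force: [-11.9, -3.6, 6.7]
finger_gap: 0.453
gripper_force: 68.9
```

step_arm(
  series=[0.3,-0.0005,0,0.001,0,0.3,-0.001,0,0.002,0,0.3,-0.001,0,0.002,0],
)

```text
clock: 9.45
eef_pos: [0.6237, 0.1249, 0.1467]
tool_rot: [180.0, -0.3, -164.6]
ft_force: [-16.6, -5.1, 8.0]
finger_gap: 0.452
gripper_force: 70.2
```

step_arm(
  series=[0.3,0,0,0.001,0,0.3,0,0,0.002,0,0.3,0,0,0.002,0],
)

```text
clock: 9.75
eef_pos: [0.6238, 0.1251, 0.146]
tool_rot: [179.9, -0.3, -164.6]
ft_force: [-21.0, -4.7, 18.7]
finger_gap: 0.445
gripper_force: 71.7
```

step_arm(
  series=[0.3,0,0,0.001,0,0.3,0,0,0.002,0,0.3,0,0,0.002,0],
)

```text
clock: 10.05
eef_pos: [0.6238, 0.1251, 0.1458]
tool_rot: [179.9, -0.2, -164.6]
ft_force: [-29.2, -6.4, 33.5]
finger_gap: 0.452
gripper_force: 73.3
```

```bash
python3 - <<'E'
from h import *
p,R,s=tool(); im=manip.read_camera("wrist"); cv2.imwrite("pics/w7.png",im["color"])
print(p,s["ft_force"],s["wrist_torque"])
for n in ("module","packed_module"): print(n,[(round(d["score"],2),np.round(d["location"],4).tolist()) for d in manip.pinpoint(im,n)[:2]])
E
```

```text
[0.62384863 0.12507643 0.14581518] [-29.18589927  -6.36033893  33.49643262] [-1.020612    5.34490252  0.16596352]
module [(0.93, [0.6183, 0.1205, 0.1377])]
packed_module [(0.79, [0.5948, 0.2271, 0.1473])]
```

View pics/w7.png

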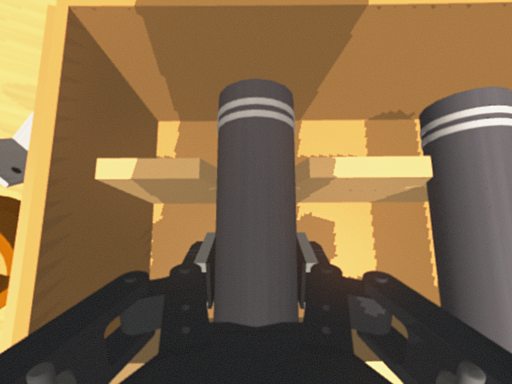

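The tube now sits between the low-notch edges (columns 202 and 308) and the tool has stopped going down. I'll check the tilt against predicted silhouettes.

```bash
python3 - <<'E'
from h import *
p,R,s=tool(); im=manip.read_camera("wrist")
Rc,o=cart((.625,.1262,.140),15.7)
for poly in ([(-50,-130,76)],[(-50,-81.5,76),(-50,-28.5,76)]):
    print(poly,np.round(pix(im,(Rc@(np.array(poly)/1000.).T).T+o,p,R),1).tolist())
t=np.linspace(0,2*np.pi,200)
def ring(c,tilt,x):
    A=Ro.from_euler('ZY',[15.7,-tilt],degrees=True).as_matrix()
    q=pix(im,(A@np.array([t*0+x,.02*np.cos(t),.02*np.sin(t)])).T+c,p,R); return np.round([q[:,1].min(),q[:,0].min(),q[:,0].max(),np.ptp(q[:,0])],1).tolist()
for tilt in (19,22,25):
    for off in (-.006,-.003,0):
        c=p-np.array([0,0,.006])+off*np.array([.88,.25,.4]); print("tilt",tilt,off,ring(c,tilt,-.08))
for x in (-.006,0): print("bedded",x,ring(Rc@np.array([x,-.055,.066])+o,25,-.08))
# packed
print("packed",[ring(Rc@np.array([x,.055,.066])+o,25,-.08) for x in (-.01,0,.01)])
g=cv2.cvtColor(im["color"],cv2.COLOR_BGR2GRAY)
for r in (90,110,140,170): 
    c=np.where(g[r,205:312]<88)[0]+205; print(r,c.min(),c.max())
print(g[70:130:2,256].tolist())
E
```

```text
[(-50, -130, 76)] [[98.5, 160.1]]
[(-50, -81.5, 76), (-50, -28.5, 76)] [[199.4, 159.6], [309.0, 159.0]]
tilt 19 -0.006 [69.5, 212.6, 291.9, 79.4]
tilt 19 -0.003 [75.8, 212.5, 292.1, 79.6]
tilt 19 0 [82.2, 212.4, 292.3, 79.8]
tilt 22 -0.006 [72.4, 213.8, 290.9, 77.0]
tilt 22 -0.003 [78.5, 213.8, 291.0, 77.3]
tilt 22 0 [84.7, 213.7, 291.2, 77.5]
tilt 25 -0.006 [75.6, 215.0, 289.9, 74.9]
tilt 25 -0.003 [81.6, 214.9, 290.0, 75.1]
tilt 25 0 [87.6, 214.9, 290.2, 75.3]
bedded -0.006 [79.0, 216.6, 291.3, 74.7]
bedded 0 [90.8, 216.4, 291.6, 75.2]
packed [[68.9, 414.9, 508.2, 93.3], [88.6, 416.6, 511.3, 94.7], [108.8, 418.4, 514.6, 96.2]]
90 223 289
110 227 283
140 218 293
170 217 294
[103, 103, 105, 103, 97, 86, 84, 84, 83, 81, 82, 85, 84, 94, 172, 173, 171, 104, 81, 83, 170, 172, 176, 116, 81, 86, 84, 82, 84, 84]
```

The bedded model at 25° tilt and x ≈ -5 mm gives width 74.8 px, top row about 80, and columns 216–291. I see 76 px, row 80, and columns 218–294. The tube is bedded, so I'll ease the preload, check, and release.

step_arm(
  series=[0.3,0.001,0,-0.001,0,0.3,0.0015,0,-0.002,0,0.3,0.0015,0,-0.002,0],
)

```text
clock: 10.55
eef_pos: [0.6236, 0.1251, 0.146]
tool_rot: [180.0, -0.1, -164.6]
ft_force: [-11.6, -3.4, 12.6]
finger_gap: 0.453
gripper_force: 70.6
```

step_arm(
  series=[0.5,0,0,0,0,0.6,0,0,0,0,0.7,0,0,0,0,0.85,0,0,0,0,0.85,0,0,0,0,0.85,0,0,0,0],
)

```text
clock: 11.15
eef_pos: [0.6244, 0.1253, 0.145]
tool_rot: [180.0, -0.0, -164.6]
ft_force: [0.2, -0.4, 0.1]
finger_gap: 0.849
gripper_force: 0.0
```

```bash
python3 - <<'E'
from h import *
p,R,s=tool(); im=manip.read_camera("wrist")
print(p,s["ft_force"],s["finger_gap"])
for n in ("module","packed_module"): print(n,[(round(d["score"],2),np.round(d["location"],4).tolist()) for d in manip.pinpoint(im,n)[:2]])
g=cv2.cvtColor(im["color"],cv2.COLOR_BGR2GRAY)
for r in (140,170): 
    c=np.where(g[r,205:312]<88)[0]+205; print(r,c.min(),c.max())
print(g[70:130:2,256].tolist())
E
```

```text
[0.62436977 0.1253059  0.14496332] [ 0.16348772 -0.43604842  0.1477843 ] 0.8492563549383592
module [(0.72, [0.6186, 0.1203, 0.1406])]
packed_module [(0.61, [0.5958, 0.2277, 0.1429])]
140 218 293
170 217 294
[105, 103, 102, 98, 86, 82, 82, 83, 84, 82, 83, 82, 84, 169, 171, 173, 113, 83, 87, 151, 173, 173, 135, 80, 79, 84, 82, 81, 78, 82]
```

Released, and the tube stayed put with force near zero. Now I'll retract along the carton normal.

step_arm(
  series=[0.85,0.004,0,-0.009,0,0.85,0.012,0,-0.025,0,0.85,0.024,0,-0.05,0,0.85,0.04,0,-0.09,0,0.85,0.05,0,-0.13,0,0.85,0.05,0,-0.17,0,0.85,0.05,0,-0.21,0,0.85,0.05,0,-0.21,0],
)

```text
clock: 12.1
eef_pos: [0.5774, 0.1117, 0.3617]
tool_rot: [179.9, 0.5, -164.6]
ft_force: [0.3, -0.4, -0.2]
finger_gap: 0.85
gripper_force: 0.0
```

```bash
python3 - <<'E'
from h import *
p,R,s=tool(); im=manip.read_camera("wrist")
Rc,o=cart((.625,.1262,.140),15.7)
for n in ("module","packed_module","empty_cradle"):
    for d in manip.pinpoint(im,n)[:2]: print(n,round(d["score"],2),np.round(d["location"],4),"in carton",np.round(Rc.T@(np.array(d["location"])-o),4))
b=im["color"].copy()
for x in (-.08,.08):
    t=np.linspace(0,2*np.pi,60); q=pix(im,(Rc@np.array([t*0+x-.005,.02*np.cos(t)-.055,.02*np.sin(t)+.066])).T+o,p,R)
    cv2.polylines(b,[q.astype(np.int32)],True,(255,255,0),1)
cv2.imwrite("pics/w8.png",b)
E
```

```text
module 0.96 [0.6176 0.1203 0.1395] in carton [-0.0081 -0.0587  0.0692]
packed_module 0.89 [0.5941 0.2291 0.1448] in carton [0.0003 0.0524 0.0712]
```

View pics/w8.png

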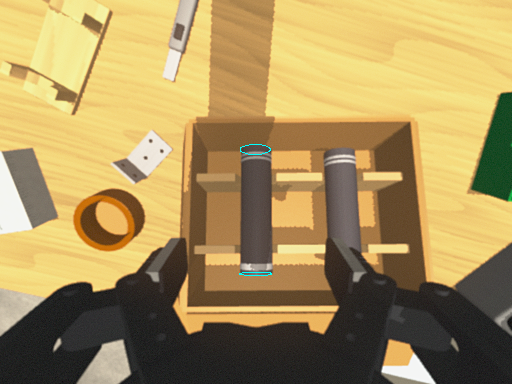

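The module lies in both notches, parallel to the packed one, and the predicted end rings at (256,149) and (256,272) match. I'm handing it in.

```bash
python3 -c "
from h import *
print(manip.hand_in())"
```

```text
the job is handed in; nothing more can be done
None
```

The laser module lies bedded in both notches of the empty cradle, about 5–8 mm downhill of its middle; it is released with the arm clear, and the job is handed in, but no verdict came back.

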